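Pin the cylinder's fork to the lug on the pneumatics trainer

ROBOT

A 6-joint arm with a two-finger parallel gripper is mounted at the origin on the work surface. World frame = base frame: x ahead of the robot, y to its left, z up, the work surface at z = 0. Lengths are in m, angles in rad, forces in N, time in s.
With the tool pointing down it reaches from about 0.35 to 0.875 m from the base axis. Payload 4.2 kg.
Tool frame: the origin (TCP) lies midway between the tips of the shut fingers; the grasp point (between the pads) lies 19 mm behind it; z points along the fingers, y is the direction in which the jaws open and shut (so a half turn about z gives the same grasp; the last joint's range is limited). The gripper opens to 87 mm and grips with 3 to 60 N. Pads are 19 mm wide; open, the fingers measure 117 mm over their backs; the gripper's body (75 mm by 190 mm) begins 51 mm behind the grasp point.
Start: joints at [1.579, 0.385, 0.008, 0, -1.194, -0.259], TCP at [0.155, 0.605, 0.223] pointing down, gripper open.
Joint ranges: [-3.14, 3.14], [-1.21, 2.06], [-1.07, 1.41], [-3.16, 2.05], [-2.99, -0.16], [-3.1, 3.1]. Speed limits (rad/s): [2.79, 2.79, 3.14, 3.14, 3.14, 3.14].

INTERFACE

Orientations are given as a rotation vector (axis times angle).
In Python, from cell import r, cams gives the robot as it stands.
- The arm moves only by the tool carry_out, never from a script. Its argument "plan" is one flat list of numbers, 7 for each row, row after row: the shift along the world's x, y, z in m, then the turn, a rotation vector about the world's x, y, z in rad, then the opening, from 0 (shut) to 1 (fully open). A call has 1 to 10 rows; each row is the pose to reach, as a shift and turn from the pose measured when the call began; what a row does not reach only later rows make up. A row lasts 1/8 s, in which the tool goes at most 62.5 mm and 10.7 degrees, less where a joint would pass 70% of its speed; a pose out of reach is approached as far as the arm can. A call with a gripper value outside its range is refused whole. The fingers move at their own pace and stop on an object; the grip force is fixed at half the most. Time passes only in rows, so rows that repeat a pose let the fingers close. It gives the time, the measured TCP pose, the force and the opening at its end, in the units of the state.
- r.state(): the state, without advancing time (a new reading comes with each control period).
- cams.read_camera(name): name is "scene" or "top" or "wrist"; returns (picture, depth): 400x640x3 uint8, blue, green, red; 400x640 float32, m along the optical axis (not along the pixel's ray), 0 where there is no reading.
- cams.camera_model(name): a dict with "fx", "fy", "cx", "cy" (pixels), "R" (3x3) and "t" (3): a world point X has camera coordinates R X + t; the wrist camera has in their place "T_tool_cam" (4x4, takes a point from camera to tool coordinates, whose origin is the TCP and whose axes are the flange's). Camera axes: x right, y down, z forward; pixel columns grow to the right and rows downward; lengths in m; the calibration is good to about 2 mm. The wrist camera is an equidistant fisheye: a pixel r from the principal point sees the ray r / f radians off the axis. A picture is of the moment at which its call begins: read the wrist's pose just before it. camera_model takes no time and is no camera call.
- r.close_job(): hands the job in, once; it reports no verdict.
The state is a dict: "t": time; "q": joint angles; "dq": joint speeds; "joint_torque": joint torques, N m; "position": TCP position; "eef_rot": TCP orientation; "wrist_force": force on the tool from outside, world axes, zero at the start; "moment": the same for the moment, N m; "opening": opening from 0.0 (shut) to 1.0 (fully open).
Only numpy, scipy, OpenCV 4.12 (cv2) and the standard library are available. Lean on these libraries where they do the work, as an engineer would, in place of code of your own. Each camera call takes 0.05 s, during which the arm holds its last target. There are 200 camera calls.

TASK

Take the red-handled clevis pin out of the grey stand and thread it straight down through the cylinder fork's upper cheek, the hole of the yellow lug plate hidden inside the fork, and the lower cheek, until its collar sits fully home on the fork; then let go. The fork can be dragged a little with the pin to find the lug's hole by feel; be gentle, never pushing the pin against the unit with more than about 25 N, and leave the blue pin, the multimeter and the screwdriver where they are.

Things in the scene. Friction and masses are not known exactly. Their poses are not given: they have to be found in the camera images.
- pin_grip (a point): centre (half-way up) of the red handle of the clevis pin, where to grasp. Handle: upright block 26 x 18 x 44 mm along this point's x, y, z; fingers close along y, across the 18 mm. The pin weighs about 0.12 kg. It starts upright in one of the two holes of a grey stand, collar on the stand's top, 70 mm above the table; lift it 65 mm or more to clear the stand
- pin: the same red-handled pin, z up along its axis. Origin at the underside of its steel collar (the face that seats on the fork; 22 mm diameter, 5 mm thick), 27 mm below the handle's centre. Below it the steel shank, 12 mm diameter and 62 mm long
- pin_tip (a point): foot of the same pin on its axis, 62 mm below the collar's underside, 89 mm below the handle's centre. The shank tapers over its last 3 mm to 9 mm diameter
- fork_hole (a point): centre of the hole in the steel fork's upper cheek, at its top face, 80 mm above the table; moves with the fork. Two level cheeks, 36 mm (x) x 40 mm (y) x 10 mm thick: upper at 70 to 80 mm, lower at 30 to 40 mm above the table, each with a 13.4 mm hole on the same vertical line. The fork sits on the cylinder's rod, along this point's y
- unit: pneumatic unit fixed to the table, with fork, cylinder and lug. Origin on the table; z up. Base plate 90 x 330 x 8 mm; blue post at -y; cylinder along +y, top 77 mm up. Dragged by a pin in its hole, the fork slides along y and swings along x, up to about 11 mm each way about this origin, against about 1 N of friction, and stays where left; it never moves up or down
- lug_mid (a point): middle of the area where the lug's hole may be, in the unit's axes, at the lug's top face, 60 mm above the table. The yellow lug plate, 10 mm thick, lies between the cheeks, 10 mm from each. Its 13.4 mm hole is 2.5 to 7.5 mm off this point, up to 5.5 mm in x and in y: hidden, not measured. A pin tip stops on the plate and drops in when within about 2 mm of the hole. The lug does not give
- pin_blue_grip (a point): centre of the handle of a second, similar pin with a blue handle and a shorter 45 mm shank, in the stand's other hole, 90 mm from the red one; to be left alone
- meter_center (a point): centre of a red and black multimeter lying flat, 80 x 165 x 36 mm; to be left alone
- driver: screwdriver with a yellow handle lying on the table, 190 mm long; to be left alone
Things that resemble listed ones, but are neither listed nor needed, are in the scene too. There is more than one size of the pin; the one meant has the size given above.

How it is judged:
On the way, in this order (a step that is already met when the one before it is completed fails the run):
1. the red pin's tip is at least 4 mm down in the hole of the fork's upper cheek, pin upright (horizontal distance between pin_tip and fork_hole below 0.004 m and z of pin_tip in the frame of fork_hole below -0.004 m and angle between pin's own z axis and vertical below 0.08 rad), for 0.1 s.
2. the tip has gone at least 4 mm down into the lug's hole (horizontal distance between pin_tip and fork_hole below 0.004 m and z of pin_tip in the frame of fork_hole below -0.024 m and angle between pin's own z axis and vertical below 0.08 rad), for 0.1 s.
At the end, for the whole second after the job is handed in: the red pin stands upright (within 0.06 rad) through both cheeks of the fork and the lug, its tip within 3 mm of the fork's hole line, its collar within 2 mm of the fork's top face, at rest and released (horizontal distance between pin_tip and fork_hole below 0.003 m and z of pin in the frame of fork_hole between -0.003 and 0.002 m and angle between pin's own z axis and vertical below 0.06 rad and linear speed of pin below 0.01 m/s and contact force between the fingers and pin below 0.1 N); the robot touches nothing.
It fails at once if the pin pressed against the unit with more than 60 N (contact force between pin and unit above 60 N).
It fails at once if the robot itself pressed against the unit with more than 60 N (contact force between the arm and unit above 60 N).
It fails at once if the blue pin moved more than 20 mm (distance of pin_blue_grip from where it was at the start of the episode above 0.02 m).
It fails at once if the multimeter moved more than 20 mm (distance of meter_center from where it was at the start of the episode above 0.02 m).
It fails at once if the screwdriver moved more than 20 mm (distance of driver from where it was at the start of the episode above 0.02 m).
It also fails if it takes over 72 s, if anything falls off the work surface, if the arm or the gripper's body presses on something with over 40 N, if the wrist force passes 120 N, or if a joint passes its speed limit or range.

## Working session

There is one attempt and no reset: what is moved stays moved. The work goes in short steps, Python scripts to look and compute and a tool call to move; the robot and the scene stay as the last step left them, time stands still between calls to the robot, and variables do not carry over. Pictures are saved under pics/ and viewed, about 8 in all and at most 12, crops included, and the job is handed in when it is done.

Besides the shell and the picture viewer there is one more tool, called after "Call:" by a JSON object that holds its "method" and its "body". carry_out: Moves the arm, as the interface text tells. Its arguments: {"type":"object","properties":{"plan":{"type":"array","items":{"type":"number"}}},"required":["plan"]}

```bash
mkdir -p pics; ls; python3 - <<'E'
from cell import r,cams
import cv2,numpy as np
for n in("scene","top"):
    p,d=cams.read_camera(n); cv2.imwrite(f"pics/{n}0.png",p); np.save(f"pics/{n}0.npy",d)
    print(n,cams.camera_model(n))
s=r.state();p,d=cams.read_camera("wrist");cv2.imwrite("pics/wrist0.png",p)
print(cams.camera_model("wrist"));print(s)
E
```

```text
pics
scene {'fx': 480.5679215737316, 'fy': 480.5679215737316, 'cx': 321.0360114886026, 'cy': 198.19895561826502, 'R': array([[ 8.53446941e-02,  9.96351485e-01, -2.72553169e-05],
       [ 7.67960297e-01, -6.57987690e-02, -6.37108707e-01],
       [-6.34786000e-01,  5.43529167e-02, -7.70773958e-01]]), 't': array([ 0.0607803 , -0.41649549,  1.28905275])}
top {'fx': 407.06420757165625, 'fy': 407.06420757165625, 'cx': 316.00607965632025, 'cy': 201.31733904137906, 'R': array([[ 0.02708879, -0.99961341, -0.00626344],
       [-0.98841172, -0.02584799, -0.14957994],
       [ 0.14936022,  0.01024279, -0.9887298 ]]), 't': array([-0.12007944,  0.58758338,  0.8681451 ])}
{'fx': 309.70691628693146, 'fy': 309.70691628693146, 'cx': 320.1494155508709, 'cy': 196.5757391121228, 'T_tool_cam': array([[ 3.68284688e-04, -9.65241124e-01, -2.61360741e-01,
         7.19508690e-02],
       [ 9.99999867e-01,  4.50086313e-04, -2.53125928e-04,
         3.75792947e-04],
       [ 3.61962448e-04, -2.61360613e-01,  9.65241161e-01,
        -1.61854893e-01],
       [ 0.00000000e+00,  0.00000000e+00,  0.00000000e+00,
         1.00000000e+00]])}
{'t': 0.1, 'q': array([ 1.57860174e+00,  3.85468953e-01,  6.81077969e-03, -4.10227778e-04,
       -1.19396938e+00, -2.58622723e-01]), 'dq': array([-0.00078429, -0.00316966,  0.00280649,  0.00066639, -0.00156813,
        0.00145269]), 'joint_torque': array([ 3.82592734e-04, -3.91692638e+01,  1.87932962e+01,  4.23185349e+00,
        1.33949745e-02, -7.17099101e-05]), 'position': array([0.15496588, 0.60496174, 0.22159801]), 'eef_rot': array([ 3.11503986e+00, -3.92953301e-01, -2.11467640e-04]), 'wrist_force': array([-0.0574309 ,  0.46376987, -0.14053475]), 'moment': array([-0.01874205,  0.00933002,  0.0174449 ]), 'opening': 0.9971110120728062}
```

View pics/top0.png

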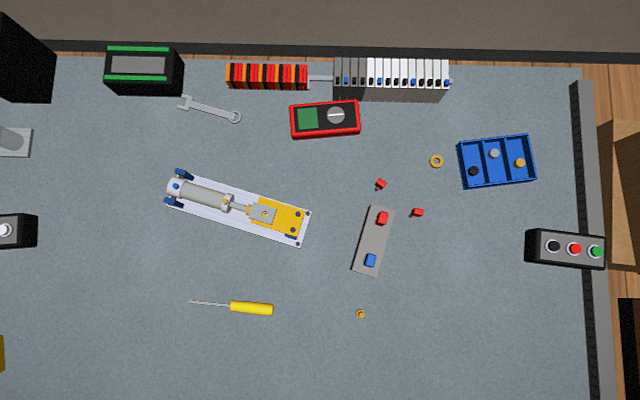

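View pics/scene0.png

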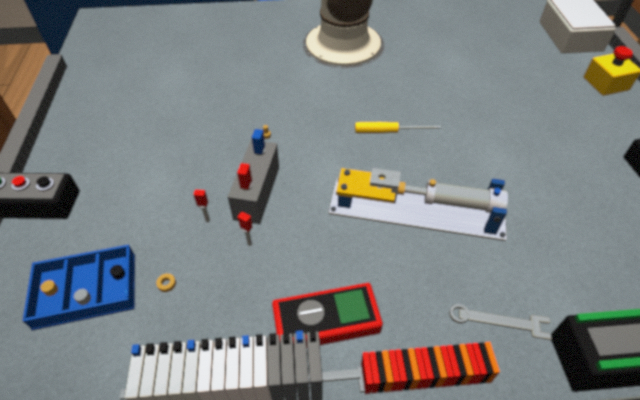

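The top view shows the stand with the red pin at about (382,218), the blue pin at (370,260) and the fork at about (263,213). Two loose red pins are decoys, at (380,184) and (417,212). The meter and screwdriver are well clear. Next I'll enlarge the region.

```bash
cat > h.py <<'E'
import numpy as np,cv2
from scipy.spatial.transform import Rotation as Ro
from cell import r,cams
def ray(n,uv,st=None):
    m=cams.camera_model(n);u,v=uv
    x=np.array([(u-m['cx'])/m['fx'],(v-m['cy'])/m['fy'],1.])
    if n!="wrist": return -m['R'].T@m['t'], m['R'].T@x
    th=np.hypot(*x[:2]); d=np.array([*(x[:2]/max(th,1e-9)*np.sin(th)),np.cos(th)])
    T=m['T_tool_cam'];R=Ro.from_rotvec(st['eef_rot']).as_matrix()
    return np.array(st['position'])+R@T[:3,3], R@T[:3,:3]@d
def onz(n,uv,z,st=None):
    o,d=ray(n,uv,st); return o+d*(z-o[2])/d[2]
def masks(img,lo,hi,lo2=None,hi2=None):
    h=cv2.cvtColor(img,cv2.COLOR_BGR2HSV);m=cv2.inRange(h,lo,hi)
    if lo2: m|=cv2.inRange(h,lo2,hi2)
    return m
def blobs(m,amin=15):
    n,l,s,c=cv2.connectedComponentsWithStats(m)
    return [(c[i].round(1),s[i]) for i in range(1,n) if s[i][4]>=amin],l
E
python3 - <<'E'
from h import *
a=cv2.imread("pics/top0.png");b=cv2.imread("pics/scene0.png")
A=cv2.resize(a[150:280,160:430],None,fx=2.9,fy=2.9,interpolation=cv2.INTER_CUBIC)[:,:783]
B=cv2.resize(b[110:250,180:440],None,fx=3,fy=3)[:,:783]
cv2.imwrite("pics/c1.png",cv2.resize(np.vstack([A,B[:220+200,:780] if 0 else cv2.copyMakeBorder(B,0,0,0,783-B.shape[1],0)]),None,fx=.74,fy=.74))
for n,i in(("top",a),("scene",b)):
    m=masks(i,(0,150,90),(8,255,255),(172,150,90),(180,255,255))
    for c,s in blobs(m)[0]: print(n,'red',c,s,onz(n,c,.115).round(3))
d=np.load("pics/top0.npy");mm=cams.camera_model("top")
for uv in [(382,216),(370,258),(263,213),(255,211)]:
    z=d[uv[1],uv[0]];o,q=ray("top",uv);print(uv,(o+q*z).round(3))
E
```

```text
top red [237.4  72. ] [233  63  10  19 155] [0.859 0.073 0.115]
top red [253.6  72.2] [249  63  10  19 154] [0.86  0.038 0.115]
top red [269.9  72.5] [266  64   9  19 150] [0.86  0.002 0.115]
top red [286.3  73.3] [282  64   9  19 159] [ 0.859 -0.033  0.115]
top red [302.4  73.6] [298  65   9  18 146] [ 0.859 -0.068  0.115]
top red [324.5 120.2] [289  99  72  38 722] [ 0.755 -0.118  0.115]
top red [380.8 182.3] [376 178  10   9  54] [ 0.623 -0.239  0.115]
top red [418.1 211.2] [414 208  10   8  57] [ 0.565 -0.315  0.115]
top red [382.2 217.5] [377 211  11  14 104] [ 0.55  -0.242  0.115]
top red [575.5 248.4] [571 244  11  10  88] [ 0.497 -0.632  0.115]
scene red [622.8  51.9] [614  45  19  14 193] [0.267 0.586 0.115]
scene red [243.2 170.1] [238 163  12  16 127] [ 0.553 -0.244  0.115]
scene red [ 18.2 180.5] [ 12 176  13  10  97] [ 0.545 -0.627  0.115]
scene red [199.2 193.4] [194 190  12   9  79] [ 0.6   -0.317  0.115]
scene red [243.5 218.2] [237 211  14  19 148] [ 0.659 -0.242  0.115]
scene red [334.2 314.4] [ 273  283  109   58 1373] [ 0.837 -0.114  0.115]
scene red [476.3 359. ] [465 343  23  33 443] [0.915 0.063 0.115]
scene red [450.2 361.4] [440 345  21  34 451] [0.915 0.028 0.115]
scene red [424.  363.9] [414 348  21  35 456] [ 0.915 -0.006  0.115]
scene red [397.6 365.9] [388 350  20  34 459] [ 0.915 -0.041  0.115]
scene red [370.6 368.7] [362 352  19  34 497] [ 0.915 -0.076  0.115]
(382, 216) [ 0.553 -0.241  0.118]
(370, 258) [ 0.467 -0.217  0.12 ]
(263, 213) [0.559 0.011 0.058]
(255, 211) [0.561 0.026 0.078]
```

View pics/c1.png

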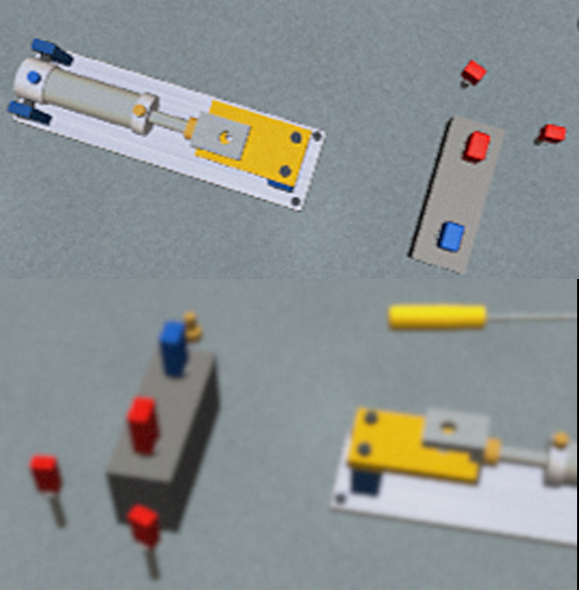

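Call:
{"method": "carry_out", "body": {"plan": [0.04,-0.06,0.01,0,0,0,1,0.08,-0.12,0.02,0,0,0,1,0.12,-0.18,0.03,0,0,0,1,0.16,-0.24,0.03,0,0,0,1,0.2,-0.3,0.03,0,0,0,1,0.24,-0.36,0.03,0,0,0,1,0.28,-0.42,0.03,0,0,0,1,0.32,-0.48,0.03,0,0,0,1,0.36,-0.54,0.03,0,0,0,1,0.395,-0.595,0.03,0,0,0,1]}}

```text
t: 1.4
position: [0.5008, 0.0845, 0.2517]
eef_rot: [3.116, -0.393, 0.0]
wrist_force: [1.3, 0.8, 1.0]
opening: 1.003
```

Call:
{"method": "carry_out", "body": {"plan": [0,0,0,0,0,0,0.5,0,0,0,0,0,0,0.5]}}

```text
t: 1.65
position: [0.5006, 0.0842, 0.2513]
eef_rot: [3.115, -0.394, -0.001]
wrist_force: [-0.1, 0.3, -0.2]
opening: 0.855
```

```bash
python3 - <<'E'
from h import *
s=r.state();p,d=cams.read_camera("wrist");cv2.imwrite("pics/w1.png",p);np.save("pics/w1.npy",d)
print(s['position'],s['eef_rot'],s['q'],s['t'],s['opening'])
import pickle;pickle.dump(s,open("pics/w1.pkl","wb"))
E
```

```text
[0.50055237 0.08418588 0.25129623] [ 3.11512620e+00 -3.94397160e-01 -1.28597522e-03] [ 4.87431116e-01  1.63556100e-01 -2.26375686e-01  9.03028309e-04
 -1.18245472e+00  8.31148458e-01] 1.65 0.8546351720619878
```

View pics/w1.png

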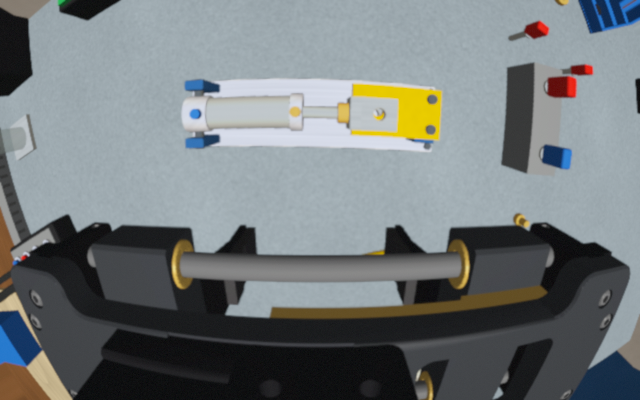

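The wrist view shows the fork hole at about (379,115), with yellow lug and something bright visible through it. Part of the lug hole may show from directly above, so I'll put the camera over the fork.

```bash
python3 - <<'E'
from h import *
import pickle;s=pickle.load(open("pics/w1.pkl","rb"))
print('fork',onz("wrist",(379,114.5),.08,s), onz("top",(160+226/.74/2.9,150+137/.74/2.9),.08), onz("scene",(180+448/.74/3,110+(427-279)/.74/3),.08))
print('pin',onz("wrist",(568,87),.119,s))
print('rod dir',(onz("wrist",(322,112),.06,s)-onz("wrist",(378,114.5),.06,s)), (onz("wrist",(194,114),.08,s)-onz("wrist",(379,114.5),.08,s)))
o,_=ray("wrist",(320,196),s);print('cam',o,'tcp->cam',o-s['position'])
for uv in [(200,113),(440,132)]:print(onz("wrist",uv,.06,s))
E
```

```text
fork [0.55545637 0.00412166 0.08      ] [0.55514641 0.00305306 0.08      ] [0.55792985 0.00204261 0.08      ]
pin [ 0.55033155 -0.23411177  0.119     ]
rod dir [0.01760043 0.06141275 0.        ] [0.05550376 0.19733687 0.        ]
cam [0.57030312 0.0661301  0.41310773] tcp->cam [ 0.06975075 -0.01805577  0.1618115 ]
[0.61206254 0.20173369 0.06      ]
[ 0.51901736 -0.06872198  0.06      ]
```

Call:
{"method": "carry_out", "body": {"plan": [-0.005,-0.021,-0.05,0,0,0,0.5,-0.01,-0.042,-0.1,0,0,0,0.5,-0.0145,-0.063,-0.15,0,0,0,0.5,-0.0145,-0.063,-0.15,0,0,0,0.5,-0.0145,-0.063,-0.15,0,0,0,0.5,-0.0145,-0.063,-0.15,0,0,0,0.5]}}

```text
t: 2.45
position: [0.4877, 0.0235, 0.1037]
eef_rot: [-3.117, 0.389, -0.006]
wrist_force: [-0.4, -0.8, -0.5]
opening: 0.501
```

```bash
python3 - <<'E'
from h import *
s=r.state();p,d=cams.read_camera("wrist");cv2.imwrite("pics/w2.png",p);np.save("pics/w2.npy",d)
print(s['position'],s['eef_rot'],s['t'],s['opening'])
import pickle;pickle.dump(s,open("pics/w2.pkl","wb"))
m=cams.camera_model("wrist");T=m['T_tool_cam'];R=Ro.from_rotvec(s['eef_rot']).as_matrix()
def proj(X):
    x=T[:3,:3].T@(R.T@(np.array(X)-s['position'])-T[:3,3]);rr=np.hypot(x[0],x[1]);th=np.arctan2(rr,x[2])
    return m['cx']+m['fx']*th*x[0]/rr, m['cy']+m['fy']*th*x[1]/rr
u,v=proj((.5555,.003,.08));print(u,v,d[int(v)-12:int(v)+12:4,int(u)-12:int(u)+13:4])
u,v=int(u),int(v);y0=max(0,v-40)
cv2.imwrite("pics/c2.png",cv2.resize(p[y0:v+40,u-50:u+50],None,fx=7,fy=7,interpolation=cv2.INTER_CUBIC));print(u-50,y0)
E
```

```text
[0.48767324 0.02348973 0.10367642] [-3.11670957  0.38882753 -0.0064845 ] 2.45 0.5012743385026558
325.06300371299096 116.79216924069148 [[0.17792068 0.1782363  0.1775031  0.17795895 0.1786119  0.1773993
  0.17799604]
 [0.1788743  0.21642722 0.24792323 0.2486782  0.21678    0.17828383
  0.17938167]
 [0.17957136 0.24854057 0.2484575  0.24861759 0.24747619 0.21863744
  0.17959343]
 [0.18007496 0.19861539 0.25044182 0.24938141 0.24928558 0.21915385
  0.1800369 ]
 [0.19931668 0.19973758 0.19901113 0.2011995  0.20047255 0.19985911
  0.18066908]
 [0.18139626 0.20001414 0.20110929 0.19981654 0.20062687 0.1829692
  0.18105471]]
275 76
```

View pics/c2.png

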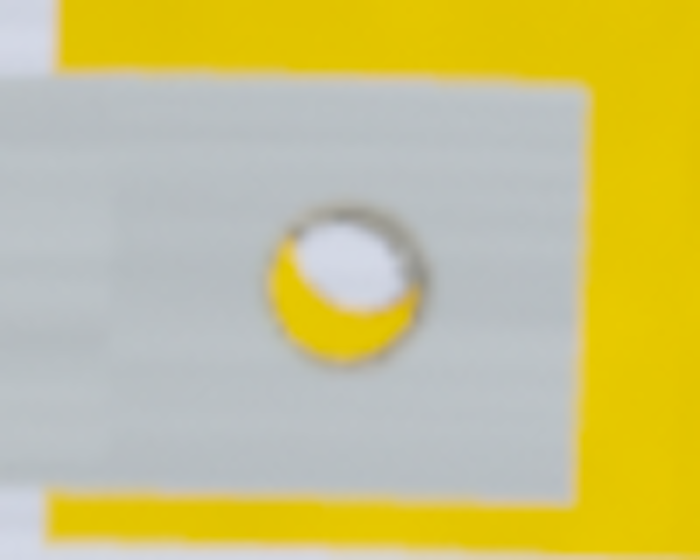

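The lug hole is partly visible through the fork hole: white is the opening, yellow is the plate. It's offset towards the image's upper right. I'll fit both circles.

```bash
cat > fit.py <<'E'
from h import *
from scipy.optimize import least_squares
import pickle
def fit(p,s,c0,dump=None):
    # fork rim: radial rays from c0, boundary where colour leaves plate grey
    f=p.astype(np.float32); c0=np.array(c0,float)
    samp=lambda u,v: cv2.remap(f,np.float32([[u]]),np.float32([[v]]),cv2.INTER_LINEAR)[0,0]
    rim=[];lug=[]
    plate=np.median(f[int(c0[1])-25:int(c0[1])-16,int(c0[0])-10:int(c0[0])+10].reshape(-1,3),axis=0)
    for a in np.arange(0,2*np.pi,np.pi/36):
        e=np.array([np.cos(a),np.sin(a)])
        for R in np.arange(16,6,-.1):
            q=c0+e*R
            if np.abs(samp(*q)-plate).max()>22: rim.append(q);break
    C=lambda P,z:np.array([onz("wrist",q,z,s)[:2] for q in P])
    def circ(X):
        g=lambda w:np.hypot(X[:,0]-w[0],X[:,1]-w[1])-.0067
        o=least_squares(g,X.mean(0),loss='soft_l1',f_scale=.0003);return o.x,np.sqrt(np.mean(o.fun**2)),len(X)
    F=circ(C(rim,.08))
    # lug edge: boundary of yellow inside rim
    sat=(f[...,2]-f[...,0]) # yellow: R>>B
    big=cv2.resize(sat[int(c0[1])-20:int(c0[1])+20,int(c0[0])-20:int(c0[0])+20],None,fx=8,fy=8,interpolation=cv2.INTER_LINEAR)
    m=(big>80).astype(np.uint8)
    cn,_=cv2.findContours(m,cv2.RETR_LIST,cv2.CHAIN_APPROX_NONE)
    rp=np.array(rim); rc,rr=cv2.minEnclosingCircle(rp.astype(np.float32))
    for c in cn:
        for x,y in c[:,0]:
            q=np.array([(x+.5)/8-.5+int(c0[0])-20,(y+.5)/8-.5+int(c0[1])-20])
            if np.hypot(*(q-rc))<rr-2.2: lug.append(q)
    L=circ(C(lug,.06))
    print('rimpx',rc,rr,'fork',F,'lug',L,'n',len(lug))
    return F[0],L[0]
E
python3 - <<'E'
from fit import *
s=pickle.load(open("pics/w2.pkl","rb"));p=cv2.imread("pics/w2.png")
F,L=fit(p,s,(275+347/7,76+285/7))
o,_=ray("wrist",(320,196),s);print('cam',o)
d=L-F;y=np.array([.271,.963]);x=np.array([.963,-.271]);print('lug-fork',d,'unit x,y',d@x,d@y)
d=np.load("pics/w2.npy");oo,q=ray("wrist",(340,140),s);
E
```

```text
rimpx (324.0494689941406, 116.26406860351562) 12.547327041625977 fork (array([0.55578447, 0.00347103]), np.float64(0.0006023950875409581), 72) lug (array([0.559571  , 0.00058733]), np.float64(0.00029427850998999216), 192) n 192
cam [0.55664601 0.00541443 0.26581733]
lug-fork [ 0.00378653 -0.0028837 ] unit x,y 0.004427913645539891 -0.0017508529576354705
```

Call:
{"method": "carry_out", "body": {"plan": [0,-0.03,0.06,0,0,0,0.5,-0.002,-0.09,0.07,0,0,0,0.5,-0.004,-0.15,0.07,0,0,0,0.5,-0.006,-0.21,0.07,0,0,0,0.5,-0.007,-0.248,0.07,0,0,0,0.5,-0.007,-0.248,0.07,0,0,0,0.5,-0.007,-0.248,0.07,0,0,0,0.5,-0.007,-0.248,0.07,0,0,0,0.5]}}

```text
t: 3.5
position: [0.4807, -0.2236, 0.1739]
eef_rot: [-3.117, 0.387, -0.007]
wrist_force: [-0.5, 0.7, -0.1]
opening: 0.495
```

```bash
python3 - <<'E'
from h import *
import pickle
s=r.state();p,d=cams.read_camera("wrist");cv2.imwrite("pics/w3.png",p);np.save("pics/w3.npy",d);pickle.dump(s,open("pics/w3.pkl","wb"))
print(s['position'],s['eef_rot'],s['t'],s['opening'])
m=masks(p,(0,150,60),(8,255,255),(172,150,60),(180,255,255))|masks(p,(100,150,60),(125,255,255))
bl,l=blobs(m,80)
for c,st in bl:
    i=l[int(c[1]),int(c[0])]
    if not i: continue
    # top face pixels by depth: convert to world z
    ys,xs=np.where(l==i);P=[]
    for u,v in zip(xs,ys):
        o,dr=ray("wrist",(u,v),s);mm=cams.camera_model("wrist")
        th=np.hypot((u-mm['cx'])/mm['fx'],(v-mm['cy'])/mm['fy']);P.append(o+dr*d[v,u]/np.cos(th))
    P=np.array(P);zt=np.percentile(P[:,2],80);Q=P[np.abs(P[:,2]-zt)<.006]
    if len(Q)<10: continue
    rc=cv2.minAreaRect((Q[:,:2]*1000).astype(np.float32))
    print(c,st,'bgr',p[int(c[1]),int(c[0])],'ztop',zt.round(4),'rect mm',rc)
cv2.imwrite("pics/c3.png",cv2.resize(p[40:240,180:460],None,fx=2.5,fy=2.5))
E
```

```text
[ 0.48074051 -0.22361554  0.17393518] [-3.1170434   0.38656116 -0.00702614] 3.5 0.4951831312047878
[128.5   5.7] [112   0  41  16 415] bgr [ 12  17 119] ztop 0.0348 rect mm ((746.8615112304688, -56.49949645996094), (32.34791564941406, 13.469057083129883), 64.69583129882812)
[493.9   4. ] [469   0  69  14 477] bgr [205 123  45] ztop 0.0335 rect mm ((638.8771362304688, -480.6190185546875), (66.450439453125, 10.183371543884277), 89.97779846191406)
[301.1  26.7] [288  14  26  27 496] bgr [ 73  85 246] ztop 0.0854 rect mm ((628.8770141601562, -244.82948303222656), (19.459354400634766, 13.540889739990234), 53.859615325927734)Traceback (most recent call last):
  File "<stdin>", line 13, in <module>
ValueError: time passes only in moves, steps and waits
```

```bash
sed -i 's/^def ray/import functools\n_cm=functools.lru_cache(None)(cams.camera_model)\ndef ray/; s/m=cams.camera_model(n);u,v=uv/m=_cm(n);u,v=uv/' h.py
python3 - <<'E'
from h import *
import h,pickle
p=cv2.imread("pics/w3.png");d=np.load("pics/w3.npy");s=pickle.load(open("pics/w3.pkl","rb"));mm=h._cm("wrist")
m=masks(p,(0,150,60),(8,255,255),(172,150,60),(180,255,255))|masks(p,(100,150,60),(125,255,255))
bl,l=blobs(m,80)
for c,st in bl:
    i=l[int(c[1]),int(c[0])]
    if not i or c[1]>240 or c[0]<150 or c[0]>480: continue
    ys,xs=np.where(l==i);P=[]
    for u,v in zip(xs,ys):
        o,dr=ray("wrist",(u,v),s)
        th=np.hypot((u-mm['cx'])/mm['fx'],(v-mm['cy'])/mm['fy']);P.append(o+dr*d[v,u]/np.cos(th))
    P=np.array(P);zt=np.percentile(P[:,2],80);Q=P[np.abs(P[:,2]-zt)<.006]
    if len(Q)<10: continue
    rc=cv2.minAreaRect((Q[:,:2]*1000).astype(np.float32))
    print(c,st,'bgr',p[int(c[1]),int(c[0])],'ztop',zt.round(4),'rect mm',rc)
cv2.imwrite("pics/c3.png",cv2.resize(p[0:240,180:460],None,fx=2.5,fy=2.5))
E
```

```text
[301.1  26.7] [288  14  26  27 496] bgr [ 73  85 246] ztop 0.0854 rect mm ((628.8770141601562, -244.82948303222656), (19.459354400634766, 13.540889739990234), 53.859615325927734)
[408.2  73.4] [394  65  29  18 456] bgr [ 77  89 248] ztop 0.0855 rect mm ((568.9599609375, -323.4658508300781), (19.2884464263916, 12.916471481323242), 80.1570816040039)
[322.9 114.7] [311  98  25  35 816] bgr [ 74  87 249] ztop 0.1191 rect mm ((550.001953125, -243.3452911376953), (16.81641387939453, 24.19420051574707), 75.4520492553711)
[171.6 172.5] [165 148  14  53 555] bgr [92 60 32] ztop 0.0364 rect mm ((536.0490112304688, -70.0475082397461), (3.401045560836792, 56.51357650756836), 74.94445037841797)
[319.5 228.6] [309 207  22  43 884] bgr [227 148  67] ztop 0.1188 rect mm ((464.4962158203125, -219.34371948242188), (16.135677337646484, 24.819578170776367), 75.53996276855469)
```

View pics/c3.png

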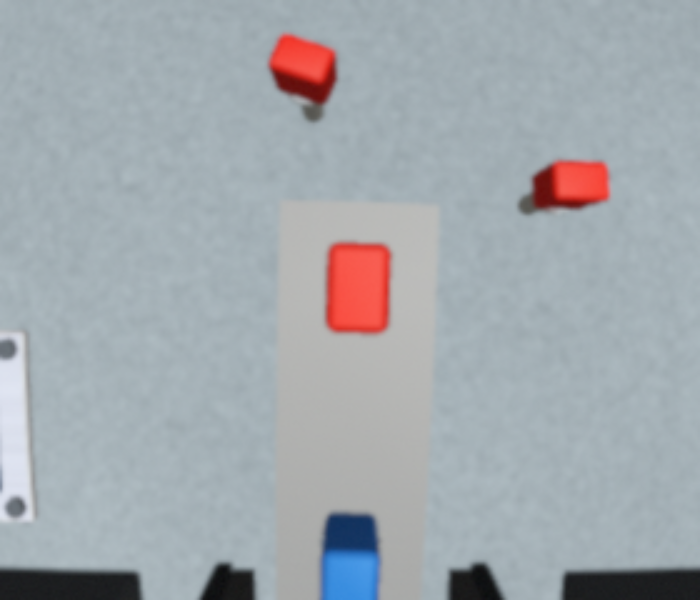

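Call:
{"method": "carry_out", "body": {"plan": [0.035,-0.01,0,0,0,0,0.5,0.0693,-0.0197,0,0,0,0,0.5,0.0693,-0.0197,0,0,0,0,0.5,0.0693,-0.0197,-0.03,0,0,0,0.5,0.0693,-0.0197,-0.06,0,0,0,0.5,0.0693,-0.0197,-0.08,0,0,0,0.5,0.0693,-0.0197,-0.094,0,0,0,0.5,0.0693,-0.0197,-0.094,0,0,0,0.5,0.0693,-0.0197,-0.094,0,0,0,0.5]}}

```text
t: 4.68
position: [0.5507, -0.2433, 0.0809]
eef_rot: [-3.117, 0.386, -0.01]
wrist_force: [-0.2, -0.4, -0.2]
opening: 0.496
```

Call:
{"method": "carry_out", "body": {"plan": [0,0,0,0,0,0,0,0,0,0,0,0,0,0,0,0,0,0,0,0,0,0,0,0,0,0,0,0,0,0,0,0,0,0,0]}}

```text
t: 5.3
position: [0.5507, -0.2433, 0.081]
eef_rot: [-3.118, 0.386, -0.01]
wrist_force: [0.3, 1.3, 2.0]
opening: 0.203
```

Call:
{"method": "carry_out", "body": {"plan": [0,0,0.02,0,0,0,0,0,0,0.05,0,0,0,0,0,0,0.08,0,0,0,0,0,0,0.105,0,0,0,0,0,0,0.105,0,0,0,0,0,0,0.105,0,0,0,0]}}

```text
t: 6.05
position: [0.5497, -0.243, 0.1844]
eef_rot: [-3.117, 0.386, -0.005]
wrist_force: [-0.7, -0.7, -1.7]
opening: 0.203
```

```bash
python3 - <<'E'
from h import *
import pickle
s=r.state();p,d=cams.read_camera("wrist");cv2.imwrite("pics/w4.png",p);np.save("pics/w4.npy",d);pickle.dump(s,open("pics/w4.pkl","wb"))
print(s['position'],s['eef_rot'],s['t'],s['opening'],s['wrist_force'],s['moment'])
cv2.imwrite("pics/c4.png",cv2.resize(p[130:310,200:440],None,fx=3,fy=3))
E
```

```text
[ 0.54972823 -0.2429654   0.18436301] [-3.11666236  0.38613241 -0.00528034] 6.05 0.20332645967427285 [-0.73315921 -0.71553825 -1.70324803] [-0.00839088  0.06931951  0.00926563]
```

View pics/c4.png

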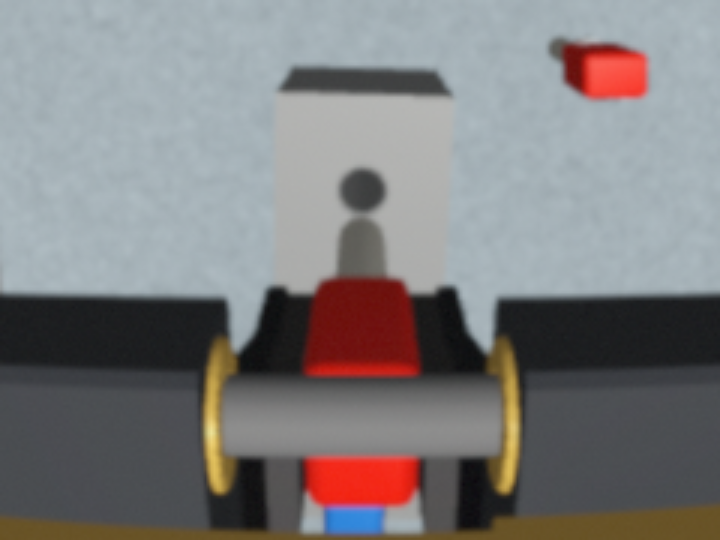

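```bash
python3 - <<'E'
from h import *
import pickle
s=pickle.load(open("pics/w4.pkl","rb"))
R=Ro.from_rotvec(s['eef_rot']).as_matrix();print(R.round(4))
h=onz("wrist",(320.7,193.3),.07,s);e=onz("wrist",(320.7,202.5),.1114,s)
t=e-.0045*R[:,0]*1.0
print('stand hole',h,'tip',t,'tip in tool',R.T@(t-s['position']),'tcp',s['position'])
E
```

```text
[[ 9.698e-01 -2.440e-01  3.500e-03]
 [-2.440e-01 -9.698e-01  7.000e-04]
 [ 3.200e-03 -1.500e-03 -1.000e+00]]
stand hole [ 0.55020176 -0.24374567  0.07      ] tip [ 0.54884399 -0.24340751  0.11138559] tip in tool [-0.00098331  0.00075418  0.07297359] tcp [ 0.54972823 -0.2429654   0.18436301]
```

Call:
{"method": "carry_out", "body": {"plan": [0.001,0.05,0,0,0,0,0,0.003,0.1,0,0,0,0,0,0.004,0.15,0,0,0,0,0,0.006,0.2,0,0,0,0,0,0.007,0.235,0,0,0,0,0,0.007,0.247,0,0,0,0,0,0.007,0.247,0,0,0,0,0,0.007,0.247,-0.01,0,0,0,0,0.007,0.247,-0.018,0,0,0,0,0.007,0.247,-0.018,0,0,0,0]}}

```text
t: 7.35
position: [0.5558, 0.0031, 0.1648]
eef_rot: [-3.117, 0.388, -0.0]
wrist_force: [-0.2, 0.2, -1.4]
opening: 0.202
```

Call:
{"method": "carry_out", "body": {"plan": [0,0,0,0,0,0,0,0,0,0,0,0,0,0]}}

```text
t: 7.6
position: [0.5559, 0.0029, 0.1649]
eef_rot: [-3.117, 0.389, -0.001]
wrist_force: [-1.1, 0.0, -1.3]
opening: 0.203
```

```bash
python3 - <<'E'
from h import *
import pickle
s=r.state();p,d=cams.read_camera("wrist");cv2.imwrite("pics/w5.png",p);np.save("pics/w5.npy",d);pickle.dump(s,open("pics/w5.pkl","wb"))
print(s['position'],s['eef_rot'],s['t'],s['opening'],s['wrist_force'],s['moment'])
cv2.imwrite("pics/c5.png",cv2.resize(p[150:240,260:380],None,fx=6,fy=6,interpolation=cv2.INTER_CUBIC))
E
```

```text
[0.55591131 0.00286099 0.16491117] [-3.11733871e+00  3.88802908e-01 -5.26472386e-04] 7.6 0.20310633973086523 [-1.09322858  0.01887052 -1.31234835] [-0.03691419  0.03520817 -0.02553039]
```

View pics/c5.png

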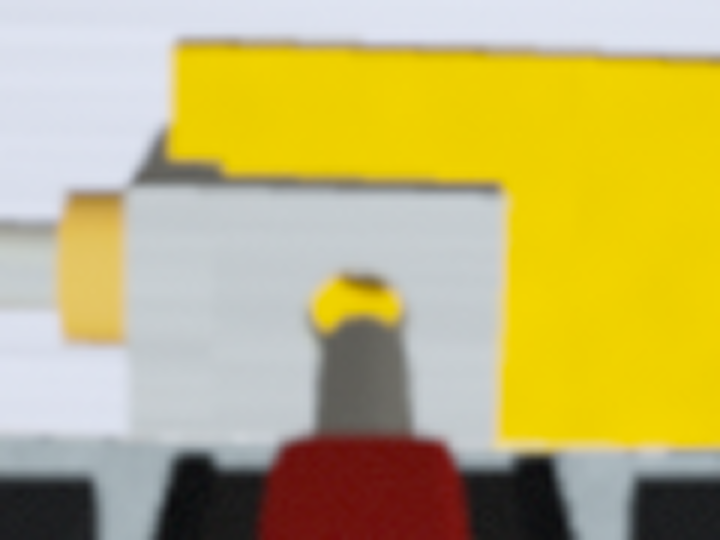

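```bash
python3 - <<'E'
from h import *
import pickle
s=pickle.load(open("pics/w5.pkl","rb"))
R=Ro.from_rotvec(s['eef_rot']).as_matrix()
P=lambda c,z:onz("wrist",(260+(c[0]+.5)/6-.5,150+(c[1]+.5)/6-.5),z,s)
top=P((357,271),.08); print('hole centre from top edge',top-.0067*R[:,0], 'l/r width',P((309,305),.08)-P((404,305),.08))
l,rr=P((309,310),.08),P((404,310),.08);print('mid lr',(l+rr)/2)
print('tip',P((363,317),.0919)-.0045*R[:,0],s['position'])
E
```

```text
hole centre from top edge [0.55606993 0.00341691 0.07999786] l/r width [0.00321512 0.01271762 0.        ]
mid lr [0.55717982 0.00321077 0.08      ]
tip [0.55497426 0.00283461 0.09189856] [0.55591131 0.00286099 0.16491117]
```

Call:
{"method": "carry_out", "body": {"plan": [0.001,0.0007,0,0,0,0,0,0.001,0.0007,-0.004,0,0,0,0,0.001,0.0007,-0.008,0,0,0,0,0.001,0.0007,-0.01,0,0,0,0,0.001,0.0007,-0.012,0,0,0,0,0.001,0.0007,-0.014,0,0,0,0,0.001,0.0007,-0.016,0,0,0,0,0.001,0.0007,-0.018,0,0,0,0,0.001,0.0007,-0.018,0,0,0,0]}}

```text
t: 8.78
position: [0.5569, 0.0036, 0.1468]
eef_rot: [-3.117, 0.389, -0.0]
wrist_force: [-0.3, 0.2, -1.6]
opening: 0.206
```

Call:
{"method": "carry_out", "body": {"plan": [0,0,-0.003,0,0,0,0,0,0,-0.005,0,0,0,0,0.001,-0.0008,-0.006,0,0,0,0,0.002,-0.0016,-0.006,0,0,0,0,0.003,-0.0025,-0.006,0,0,0,0,0.0037,-0.003,-0.006,0,0,0,0,0.0037,-0.003,-0.006,0,0,0,0,0.0037,-0.003,-0.006,0,0,0,0]}}

```text
t: 9.78
position: [0.5605, 0.0006, 0.1408]
eef_rot: [3.117, -0.389, 0.0]
wrist_force: [-0.3, 1.3, -2.1]
opening: 0.206
```

Call:
{"method": "carry_out", "body": {"plan": [0,0,-0.003,0,0,0,0,0,0,-0.006,0,0,0,0,0,0,-0.008,0,0,0,0,0,0,-0.009,0,0,0,0,0,0,-0.01,0,0,0,0,0,0,-0.011,0,0,0,0,0,0,-0.011,0,0,0,0]}}

```text
t: 10.65
position: [0.5605, 0.0005, 0.1297]
eef_rot: [3.117, -0.389, 0.0]
wrist_force: [0.6, 0.4, -1.3]
opening: 0.199
```

No contact force with the tip at about z = 57 mm, so it's already entering the lug hole. I'll keep going down gently.

Call:
{"method": "carry_out", "body": {"plan": [0,0,-0.002,0,0,0,0,0,0,-0.004,0,0,0,0,0,0,-0.006,0,0,0,0,0,0,-0.008,0,0,0,0,0,0,-0.01,0,0,0,0,0,0,-0.01,0,0,0,0]}}

```text
t: 11.4
position: [0.5603, 0.0005, 0.1195]
eef_rot: [3.117, -0.389, -0.001]
wrist_force: [0.2, 0.1, -1.8]
opening: 0.2
```

Call:
{"method": "carry_out", "body": {"plan": [0,0,-0.002,0,0,0,0,0,0,-0.004,0,0,0,0,0,0,-0.006,0,0,0,0,0,0,-0.007,0,0,0,0,0,0,-0.008,0,0,0,0,0,0,-0.009,0,0,0,0,0,0,-0.009,0,0,0,0]}}

```text
t: 12.28
position: [0.5603, 0.0005, 0.1104]
eef_rot: [3.117, -0.389, -0.001]
wrist_force: [-0.3, 0.5, -1.7]
opening: 0.204
```

Call:
{"method": "carry_out", "body": {"plan": [0,0,-0.002,0,0,0,0,0,0,-0.004,0,0,0,0,0,0,-0.006,0,0,0,0,0,0,-0.009,0,0,0,0,0,0,-0.012,0,0,0,0,0,0,-0.015,0,0,0,0,0,0,-0.017,0,0,0,0,0,0,-0.017,0,0,0,0]}}

```text
t: 13.28
position: [0.5602, 0.0005, 0.0931]
eef_rot: [3.117, -0.389, -0.001]
wrist_force: [0.3, 0.9, -1.0]
opening: 0.205
```

Call:
{"method": "carry_out", "body": {"plan": [0,0,-0.0005,0,0,0,0,0,0,-0.001,0,0,0,0,0,0,-0.0015,0,0,0,0,0,0,-0.002,0,0,0,0,0,0,-0.002,0,0,0,0]}}

```text
t: 13.9
position: [0.5602, 0.0005, 0.0911]
eef_rot: [3.117, -0.389, -0.001]
wrist_force: [0.6, 0.9, -1.4]
opening: 0.205
```

Call:
{"method": "carry_out", "body": {"plan": [0,0,-0.0003,0,0,0,0,0,0,-0.0006,0,0,0,0,0,0,-0.0009,0,0,0,0,0,0,-0.0009,0,0,0,0]}}

```text
t: 14.4
position: [0.5607, 0.0004, 0.0909]
eef_rot: [3.117, -0.388, 0.001]
wrist_force: [-2.3, -1.4, 5.3]
opening: 0.202
```

Contact came at TCP z = 0.091, which is the predicted seating height. I'll release, then retreat.

Call:
{"method": "carry_out", "body": {"plan": [0,0,0,0,0,0,0.3,0,0,0,0,0,0,0.4,0,0,0,0,0,0,0.5,0,0,0,0,0,0,0.5,0,0,0.02,0,0,0,0.5,0,0,0.05,0,0,0,0.5,0,0,0.09,0,0,0,0.5,0,0,0.12,0,0,0,0.5,-0.03,0.01,0.13,0,0,0,0.5,-0.07,0.02,0.13,0,0,0,0.5]}}

```text
t: 15.65
position: [0.4909, 0.0208, 0.2216]
eef_rot: [-3.117, 0.389, -0.004]
wrist_force: [-0.3, 0.5, 0.1]
opening: 0.499
```

Call:
{"method": "carry_out", "body": {"plan": [0,0,0,0,0,0,0.5,0,0,0,0,0,0,0.5,0,0,0,0,0,0,0.5]}}

```text
t: 16.02
position: [0.4917, 0.0207, 0.2214]
eef_rot: [-3.117, 0.39, -0.004]
wrist_force: [0.2, 0.2, -0.3]
opening: 0.505
```

```bash
python3 - <<'E'
from h import *
import h
s=r.state();p,d=cams.read_camera("wrist");b,_=cams.read_camera("scene");a,_=cams.read_camera("top")
print(s['position'],s['t'],s['wrist_force']);mm=h._cm("wrist")
m=masks(p,(0,150,60),(8,255,255),(172,150,60),(180,255,255));bl,l=blobs(m,80)
for c,st in bl:
    if not(220<c[0]<420 and c[1]<220):continue
    ys,xs=np.where(l==l[int(c[1]),int(c[0])]);P=[]
    for u,v in zip(xs,ys):
        o,dr=ray("wrist",(u,v),s);th=np.hypot((u-mm['cx'])/mm['fx'],(v-mm['cy'])/mm['fy']);P.append(o+dr*d[v,u]/np.cos(th))
    P=np.array(P);zt=np.percentile(P[:,2],70);Q=P[np.abs(P[:,2]-zt)<.006];print(c,'ztop',zt,Q.mean(0),cv2.minAreaRect((Q[:,:2]*1000).astype(np.float32)))
A=cv2.resize(p[60:200,230:420],None,fx=2.8,fy=2.8);B=cv2.resize(b[120:240,320:520],(A.shape[1],int(120*A.shape[1]/200)))
B=cv2.resize(B,(266,160));A=cv2.resize(A,(520,392))
o=np.zeros((560,640,3),np.uint8);o[:392,:520]=A;o[396:556,:266]=B;cv2.imwrite("pics/c6.png",o)
a0=cv2.imread("pics/top0.png");print('top diff px',[ (int(x),int(y)) for (x,y),s_ in blobs((cv2.absdiff(a,a0).max(2)>60).astype(np.uint8)*255,10)[0]])
E
```

```text
[0.49171492 0.02070545 0.22144195] 16.025 [ 0.18233223  0.21692837 -0.31852623]
[323.5 115.9] ztop 0.12885990624146829 [5.59912746e-01 3.44224619e-04 1.28438328e-01] ((559.8701171875, 0.30770015716552734), (15.629416465759277, 23.240150451660156), 75.83460235595703)
top diff px [(115, 261), (265, 209), (381, 218), (75, 354)]
```

View pics/c6.png

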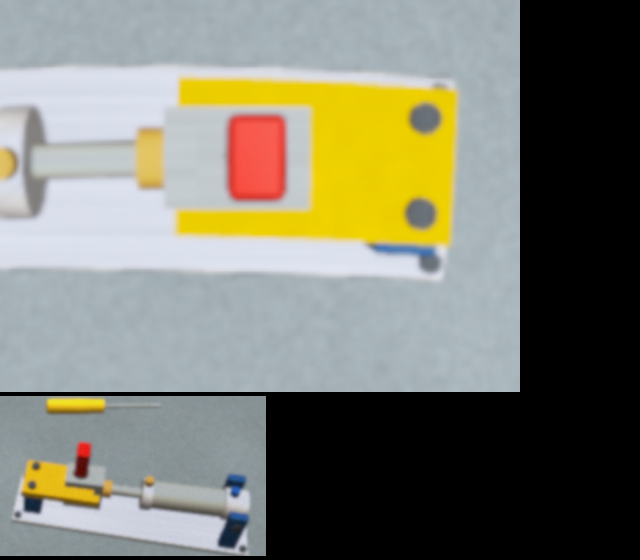

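The picture shows the red handle upright over the fork, centred at about (257,157) in the crop. Handle top measures 128.9 mm against 129 mm when seated, and nothing else has moved, so I'm handing in.

```bash
python3 -c "
from cell import r
print(r.close_job())"
```

```text
the job is handed in; nothing more can be done
None
```

The red pin is through the upper cheek, the lug and the lower cheek with its collar home on the fork. I released it and handed the job in at about 16 s of the 72 s allowed.

- **Finding the hole:** From directly above, the wrist camera saw part of the lug's hole through the fork hole. The offset came out at about 3.8 mm in x and −2.9 mm in y (world axes). I dragged the fork by that much, and the pin dropped straight in with no search by feel.
- **Seating:** I felt no clear contact on the way down. The collar touched with the tool at z = 0.091 m, the height I had predicted, with about 7 N above the free-hanging reading.
- **Last checks:** The handle top measured 128.9 mm above the table, against 129 mm expected when seated. The pin stood upright and the wrist force was about zero with the gripper clear.
- **Other items:** Comparing top views before and after showed changes at the stand's red-pin place and at the fork. Two more were at the left of the picture, at (115,261) and (75,354), probably the arm, though I didn't view them. None was at the blue pin, the multimeter or the screwdriver.
- **Disagreements:** The first long-range wrist estimate of the red pin was about 8 mm off the top and scene cameras. The close view agreed with those two, so I used it.

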